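# Set up the bottle-drain rest

## Task

Set up the bottle-drain rest for its next bottle: first move the jar left standing on its base plate into the empty pocket of the tray, then push the sprung tilting rest over until it snaps to its working stop, and last ease the stop slide along its rail until its pointer is in line with the mark, without running past it. Keep the jar upright and leave everything else where it stands.

Things in the scene. Friction and masses are not known exactly. Their poses are not given: they have to be found in the camera images.
- drain_base: The bottle-drain rest: aluminium base plate 205 (x) by 250 (y) by 12 mm, fixed to the bench; origin at the centre of its underside. A hinge runs along its y axis, 30 mm above the bench, between two lugs at y = +-68 mm (42 mm tall). Its x axis points from the folded side to the working side; a rail runs parallel to y at x = -60 mm, from y = -105 to 105 mm with 24 mm tall end blocks.
- rest (a joint): Sprung tilting rest, a metal panel 124 mm wide (y), reaching 124 mm from the hinge: 0 = folded (leaning 0.75 rad to the plate's -x side, over the rail), 0.75 = upright, 1.5 = working stop (leaning to +x). Its over-centre spring drives it from upright to the nearer stop; about 5 N at its top edge moves it off a stop, less near upright. The edge is 117 mm above the bench at a stop, 149 mm upright.
- rest_top (a point): Middle of the rest's round top edge (10 mm thick), 119 mm from the hinge; moves with the rest. A coil spring 10 mm thick stands beside the rest, at y = 84 mm of the plate, and swings with it, clear of everything.
- jar_center (a point): Capped amber jar standing on the plate's +x side, where the rest would land: 40 mm across, 90 mm tall, about 0.12 kg; this point is its centre, half-way up.
- tray: Fixed grey tray, 170 (x) by 88 (y) mm, walls 26 mm tall and 4 mm thick, floor 4 mm; a divider across its middle makes two pockets, each 79 by 80 mm inside, centred at x = +-42.5 mm. Origin at the centre of its underside.
- pocket_free (a point): Centre of the floor of the tray's empty pocket (the tray's +x one), 4 mm above the bench.
- slide_tab (a point): Stop slide on the rail: a carriage 30 (x) by 26 (y) mm with an upright black tab 24 (x) by 14 (y) by 32 mm on it; this point is the tab's centre (46 mm above the bench, tab top at 62 mm). It runs along the plate's y axis and starts near its -y end, short of the mark; stiff (about 5 N) and it stays where it is left.
- slide_index (a point): Tip of the slide's small index pointer, in line (y) with the middle of the tab, 22 mm to its -x side.
- mark_line (a point): Black line (16 mm long, parallel to the plate's x axis) on a white 16 mm square clip, 8 mm tall, at the -x edge of the plate: the mark, on the +y side of the slide at the start. Its axes are those of the plate.
- weight_a_center (a point): Bystander: steel calibration weight with a knobbed top, 36 mm across, 49 mm tall, on the base plate; this point is its centre, half-way up.
- weight_b_center (a point): Bystander: the other such weight, 36 mm across, 49 mm tall, on the base plate; this point is its centre, half-way up.
- reagent_center (a point): Bystander: amber bottle, 56 mm across, 100 mm tall, beside the base plate; this point is its centre, half-way up.
- jar_b_center (a point): Bystander: capped amber jar just like the one to be moved (40 mm across, 90 mm tall), standing in the taken pocket of the tray; this point is its centre, half-way up.
- wash_center (a point): Bystander: white bottle, 52 mm across, 110 mm tall, beside the tray; this point is its centre, half-way up.
- beaker_center (a point): Bystander: empty glass beaker, 60 mm across, 70 mm tall, on the bench; this point is its centre, half-way up.
Mind the look-alikes: they are no part of the job. There is more than one size of the tray; the one meant has the size given above.

How it is judged:
On the way, in this order (a step that is already met when the one before it is completed fails the run):
1. the jar stands released in the empty pocket of the tray (horizontal distance between jar_center and pocket_free below 0.03 m and height (world z) of jar_center below 0.056 m and angle between jar_center's own z axis and vertical below 0.15 rad and contact force between the fingers and jar below 0.1 N), for 0.2 s.
2. the rest has snapped over to its working stop (value of joint rest above 1.4 rad), for 0.2 s.
3. the slide's pointer is in line with the mark (y of slide_index in the frame of mark_line between -0.004 and 0.004 m), for 0.2 s.
At the end, for the whole second after the job is handed in: The jar stands upright (within 0.15 rad), released and at rest on the floor of the tray's empty pocket (within 30 mm of its middle); the rest is at its working stop (joint over 1.4 rad); the slide's pointer is within 4 mm of the mark line along the rail (all of step 1 and all of step 3 and value of joint rest above 1.4 rad and linear speed of jar below 0.02 m/s); the robot touches nothing.
It fails at once if the slide's pointer runs more than 4 mm past the mark (y of slide_index in the frame of mark_line above 0.004 m).
It fails at once if the jar is tipped by more than 0.5 rad (angle between jar_center's own z axis and vertical above 0.5 rad).
It fails at once if a bystander is shifted by more than 20 mm (distance of any of weight_a_center, weight_b_center, reagent_center, jar_b_center, wash_center, beaker_center from where it was at the start of the episode above 0.02 m).
It also fails if it takes over 72 s, if anything falls off the work surface, if the arm or the gripper's body presses on something with over 40 N, if the wrist force passes 120 N, or if a joint passes its speed limit or range.

## Robot

A 6-joint arm with a two-finger parallel gripper is mounted at the origin on the work surface. World frame = base frame: x ahead of the robot, y to its left, z up, the work surface at z = 0. Lengths are in m, angles in rad, forces in N, time in s.
With the tool pointing down it reaches from about 0.325 to 0.85 m from the base axis. Payload 15.5 kg.
Tool frame: the origin (TCP) lies at the very end of the fingers, on their centre line; the grasp point (between the pads) lies 19 mm behind it (r.hold_point_z is the distance from the TCP to the grasp point, in m); z points along the fingers, y is the line along which they close (so a half turn about z gives the same grasp; the last joint's range is limited). The gripper opens to 91 mm and grips with 3 to 60 N. Pads are 32 mm wide; open, the fingers measure 118 mm over their backs; the gripper's body (76 mm by 178 mm) begins 60 mm behind the grasp point.
Start: joints at [1.188, 0.494, 1.345, -0, 1.302, -0.096], TCP at [0.177, 0.599, 0.214] pointing down, gripper open.
Joint ranges: [-2.91, 2.91], [-0.82, 2.16], [0.22, 2.67], [-1.22, 4.37], [0.12, 2.79], [-3.08, 3.08]. Speed limits (rad/s): [1.89, 1.89, 2.57, 3.01, 3.01, 3.01].

## Interface

Orientations are given as a unit quaternion [w, x, y, z].
In Python, from station import r gives the robot as it stands.
- The arm moves only by the tool play_rows, never from a script. Its argument "rows" is a list of rows, each an object of numbers: "tx", "ty", "tz": the shift along the tool's x, y, z in cm; "spin": the turn about the tool's z in rad. In form: [{"tx": .., "ty": .., "tz": .., "spin": ..}, ...]. A call has 1 to 8 rows; each row shifts and turns the commanded pose from where the row before left it, along the tool's axes as they then stand; what a row does not reach is not made up. A row lasts 1/8 s, in which the tool goes at most 62.5 mm and 10.7 degrees, less where a joint would pass 70% of its speed; a pose out of reach is approached as far as the arm can. A call is refused whole if a number of a shift passes 6.25 or a number of a turn 0.188, either way. A call with a gripper value outside its range is refused whole. "claw" is the closure, from -1 (fully open) to 1 (shut), set as the call begins (left out, the last holds). The fingers move at their own pace and stop on an object; "squeeze" is the grip in N (left out, the last holds). Time passes only in rows, so rows that do not move let the fingers close. It gives the time, the measured TCP pose, the force, the opening and the grip force at its end, in the units of the state.
- r.read_state(): the state, without advancing time (a new reading comes with each control period).
- r.snapshot(name): name is "scene" or "top" or "wrist"; returns a dict with "color" (480x640x3 uint8, red, green, blue), "vertical_fov" (degrees; the focal length in pixels is half the picture's height over the tangent of half this angle, whatever the lens; pixels are square), "cx", "cy" (the principal point, pixels), "dist_coeffs" ([k1, k2, p1, p2, k3] as OpenCV has them; the pictures are not rectified), "R" (3x3) and "t" (3): a world point X has camera coordinates R X + t; the wrist camera has in their place "mount" (4x4, takes a point from camera to tool coordinates, whose origin is the TCP and whose axes are the flange's). Camera axes: x right, y down, z forward; pixel columns grow to the right and rows downward; lengths in m; the calibration is good to about 2 mm. A picture is of the moment at which its call begins: read the wrist's pose just before it. There is no depth.
- r.job_done(): hands the job in; it is judged then, once.
The state is a dict: "clock": time; "qpos": joint angles; "joint_velocities": joint speeds; "joint_efforts": joint torques, N m; "tool_pos": TCP position; "ee_rot": TCP orientation; "force": force on the tool from outside, world axes, zero at the start; "wrist_torque": the same for the moment, N m; "finger_gap": opening from 0.0 (shut) to 1.0 (fully open); "gripper_force": force on a finger pad.
Only numpy, scipy, OpenCV 4.12 (cv2) and the standard library are available. Lean on these libraries where they do the work, as an engineer would, in place of code of your own. Each camera call takes 0.05 s, during which the arm holds its last target. There are 200 camera calls.

## Working session

There is one attempt and no reset: what is moved stays moved. The work goes in short steps, Python scripts to look and compute and a tool call to move; the robot and the scene stay as the last step left them, time stands still between calls to the robot, and variables do not carry over. Pictures are saved under pics/ and viewed, at most 12 in all, crops included, and the job is handed in when it is done.

Besides the shell and the picture viewer there is one more tool, called after ">>>" as name([rows], argument=value, ...), one row to a line, values as JSON. play_rows: Moves the arm, as the interface text tells. Its arguments: {"type":"object","properties":{"rows":{"type":"array"},"claw":{"type":"number"},"squeeze":{"type":"number"}},"required":["rows"]}

```bash
mkdir -p pics
cat > h.py <<'E'
import numpy as np,cv2,pickle
from station import r
def shot(n,f=None):
    s=r.read_state(); d=r.snapshot(n)
    if 'mount' in d:
        w,x,y,z=s['ee_rot']
        from scipy.spatial.transform import Rotation as Ro
        T=np.eye(4);T[:3,:3]=Ro.from_quat([x,y,z,w]).as_matrix();T[:3,3]=s['tool_pos']
        M=np.linalg.inv(T@np.array(d['mount']));d['R']=M[:3,:3];d['t']=M[:3,3]
    d['R']=np.array(d['R']);d['t']=np.array(d['t'])
    f_=240/np.tan(np.radians(d['vertical_fov'])/2)
    d['K']=np.array([[f_,0,d['cx']],[0,f_,d['cy']],[0,0,1]]);d['D']=np.array(d['dist_coeffs'],float)
    if f: cv2.imwrite('pics/'+f+'.png',d['color'][:,:,::-1]); pickle.dump(d,open('pics/'+f+'.pkl','wb'))
    return d
def load(f): return pickle.load(open('pics/'+f+'.pkl','rb'))
def ray(d,px):
    p=cv2.undistortPoints(np.array(px,float).reshape(-1,1,2),d['K'],d['D'])[:,0]
    v=np.c_[p,np.ones(len(p))]@d['R']; return -d['R'].T@d['t'],v
def onz(d,px,z):
    c,v=ray(d,px); return c+v*((z-c[2])/v[:,2])[:,None]
def proj(d,X):
    return cv2.projectPoints(np.array(X,float).reshape(-1,3),cv2.Rodrigues(d['R'])[0],d['t'],d['K'],d['D'])[0][:,0]
E
python3 - <<'E'
from h import *
for n in('scene','top'):
    d=shot(n,n); print(n,d['vertical_fov'],-d['R'].T@d['t'],d['R'][2])
print(r.read_state())
E
```

```text
scene 56.61607172648272 [ 0.75669685 -0.32618723  0.82003472] [-0.35509827  0.39183105 -0.84874828]
top 52.07861981451912 [ 0.2836047  -0.01844715  1.01716079] [ 0.1842987   0.02825783 -0.98246399]
{'clock': 0.1, 'qpos': array([ 1.18747051e+00,  4.94100139e-01,  1.34604596e+00,  2.79863259e-05,
        1.30251403e+00, -9.54727738e-02]), 'joint_velocities': array([-0.00181262, -0.00156813, -0.00107847,  0.00042568, -0.00106383,
        0.00023406]), 'joint_efforts': array([ 1.92110099e-03, -8.80244279e+01, -3.82544267e+01,  7.09207775e-02,
        4.81881970e-02, -3.75972866e-05]), 'tool_pos': array([0.17728016, 0.59898274, 0.21341876]), 'ee_rot': array([-1.39665377e-04,  1.43433792e-01,  9.89659771e-01, -5.15317372e-04]), 'force': array([ 0.88094371, -0.00849563,  0.39726892]), 'wrist_torque': array([-0.02583983,  0.01223853, -0.03829847]), 'gripper_force': 0.0, 'finger_gap': 0.9966130554122937}
```

View pics/top.png

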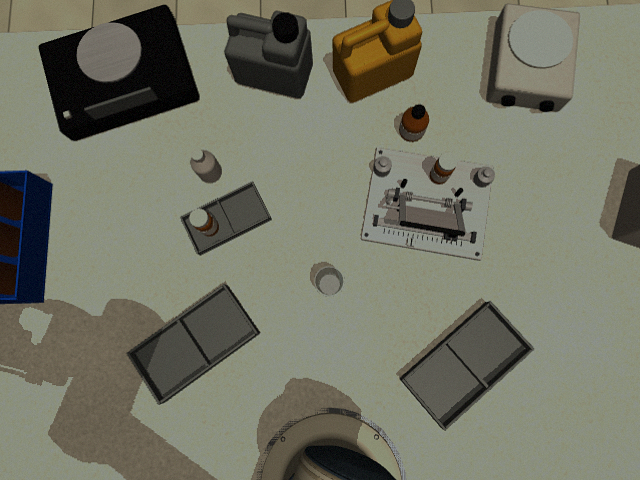

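View pics/scene.png

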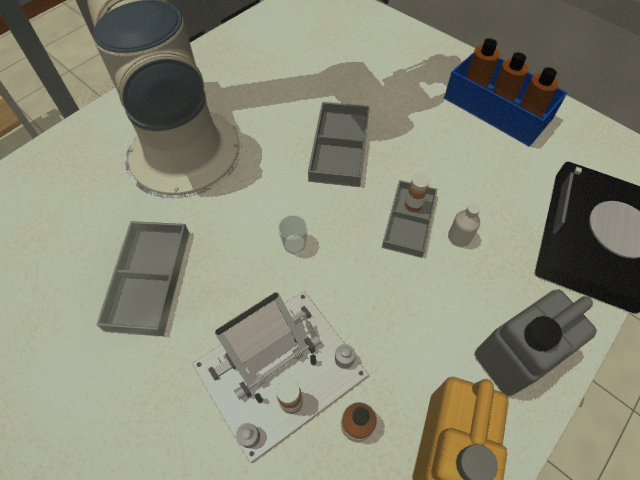

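The top view shows the plate with corners near (377,149), (494,162), (481,259) and (362,240). The rest leans towards the robot, the jar is at (442,168), and the small tray (181–271, 182–254) has its free pocket on the right. Next I'll zoom in.

Run:
```python
from h import *
t=load('top')['color'][:,:,::-1]
a=cv2.resize(t[140:270,352:502],None,fx=4,fy=4,interpolation=cv2.INTER_CUBIC)
cv2.imwrite('pics/ca.png',a)
d=load('top')
for n,z,p in(('plate',.012,[(377,149),(494,162),(481,259),(362,240)]),('tray',.026,[(181,216),(257,182),(271,217),(197,254)])):
    X=onz(d,p,z); print(n,X.round(3).tolist(),np.linalg.norm(np.roll(X,-1,0)-X,axis=1).round(3))
```

```text
plate [[0.676, -0.121, 0.012], [0.637, -0.367, 0.012], [0.43, -0.321, 0.012], [0.478, -0.08, 0.012]] [0.249 0.212 0.246 0.202]
tray [[0.539, 0.296, 0.026], [0.607, 0.136, 0.026], [0.53, 0.107, 0.026], [0.457, 0.261, 0.026]] [0.174 0.082 0.17  0.089]
```

View pics/ca.png

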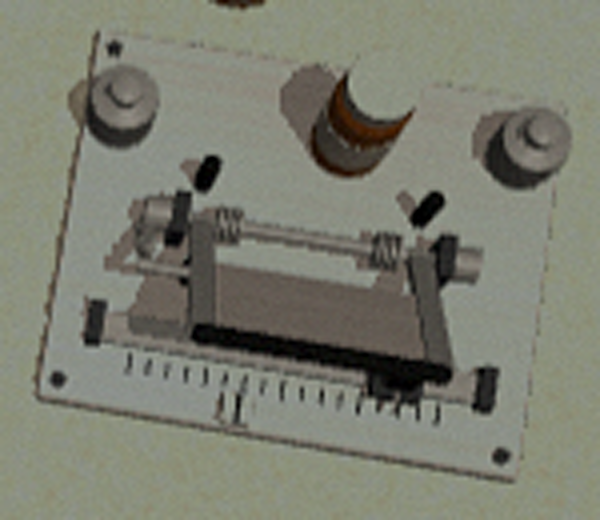

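```bash
cat >> h.py <<'E'
def rect(X,L,order):  # fit centre,yaw from 4 corners in plate coords
    A=np.array(order,float)*L/2; Y=X[:,:2]; c=Y.mean(0); H=A.T@(Y-c); yaw=np.arctan2(H[0,1]-H[1,0],H[0,0]+H[1,1]); return c,yaw
def tri(d1,p1,d2,p2):
    A=[];b=[]
    for d,p in((d1,p1),(d2,p2)):
        c,v=ray(d,[p]);v=v[0]/np.linalg.norm(v);P=np.eye(3)-np.outer(v,v);A.append(P);b.append(P@c)
    return np.linalg.lstsq(np.vstack(A),np.hstack(b),rcond=None)[0]
def goal(x,y,yaw_y):  # cm shift along tool axes & spin so tool y axis lies at angle yaw_y
    s=r.read_state();w,a,b,c=s['ee_rot']
    from scipy.spatial.transform import Rotation as Ro
    R=Ro.from_quat([a,b,c,w]).as_matrix(); dv=np.array([x,y,0])-s['tool_pos']; dv[2]=0
    cur=np.arctan2(R[1,1],R[0,1]); dy=(yaw_y-cur+np.pi/2)%np.pi-np.pi/2
    print('tcp',s['tool_pos'].round(4),'tool x',R[:,0].round(3),'y',R[:,1].round(3),'z',R[:,2].round(3)); print('shift cm',(R.T@dv*100).round(2),'spin',round(-dy,3),'F',s['force'].round(1),'gap',s['finger_gap'],'t',s['clock'])
E
python3 - <<'E'
from h import *
t=load('top');s=load('scene')
X=onz(t,[(375.75,147.5),(494.5,165),(480.75,260),(361.25,240.5)],.012)
o=[(1,1),(1,-1),(-1,-1),(-1,1)]
print('plate',rect(X,np.array([.205,.25]),o))
Xs=onz(s,[(368,374),(251,459),(195,364),(304,292)],.012); print('plate s',rect(Xs,np.array([.205,.25]),[(1,1),(1,-1),(-1,-1),(-1,1)]))
X=onz(t,[(181,216),(257,182),(271,217),(197,254)],.026)
print('tray',rect(X,np.array([.17,.088]),[(-1,1),(1,1),(1,-1),(-1,-1)]))
for n,a,z in(('jarcap',(446.5,161.5),.102),('wash',(201,158),.11),('jb',(199,217),.094)): print(n,onz(t,[a],z)[0])
print(tri(t,(446.5,161.5),s,(290,386)))
c,yaw=rect(onz(t,[(375.75,147.5),(494.5,165),(480.75,260),(361.25,240.5)],.012),np.array([.205,.25]),o)
p=onz(t,[(446.5,161.5)],.102)[0]; goal(p[0],p[1],yaw+np.pi/2)
E
```

```text
plate (array([ 0.5537978 , -0.22129008]), np.float64(-0.20233407416410049))
plate s (array([ 0.55683158, -0.22019158]), np.float64(-0.20996001305808837))
tray (array([0.53348851, 0.20021313]), np.float64(-1.1555499163501866))
jarcap [ 0.61001018 -0.24476652  0.102     ]
wash [0.63300448 0.2330218  0.11      ]
jb [0.51830444 0.23932884 0.094     ]
[ 0.60947039 -0.24251723  0.10585528]
tcp [0.1773 0.599  0.2134] tool x [-0.959  0.284  0.   ] y [ 0.284  0.959 -0.001] z [-0.    -0.001 -1.   ]
shift cm [-6.545e+01 -6.862e+01  6.000e-02] spin -0.086 F [ 0.9 -0.   0.4] gap 0.9966130554122937 t 0.1
```

>>> play_rows([
  {"tx": -3.4, "ty": -3.5},
  {"tx": -3.4, "ty": -3.5},
  {"tx": -3.4, "ty": -3.5},
  {"tx": -3.4, "ty": -3.5},
  {"tx": -3.4, "ty": -3.5},
  {"tx": -3.4, "ty": -3.5},
  {"tx": -3.4, "ty": -3.5},
  {"tx": -3.4, "ty": -3.5},
], claw=-1)

```text
invalid input at $.rows[0]: expected keys tx, ty, tz, spin
```

>>> play_rows([
  {"tx": -3.4, "ty": -3.5},
  {"tx": -3.4, "ty": -3.5},
  {"tx": -3.4, "ty": -3.5},
  {"tx": -3.4, "ty": -3.5},
  {"tx": -3.4, "ty": -3.5},
  {"tx": -3.4, "ty": -3.5},
  {"tx": -1.0, "ty": -2.0},
  {},
])

```text
invalid input at $.rows[0]: expected keys tx, ty, tz, spin
```

Run:
```python
from h import *
goal(.6097,-.2437,-.206+np.pi/2)
shot('wrist','w1')
```

```text
tcp [0.1773 0.599  0.2134] tool x [-0.959  0.284  0.   ] y [ 0.284  0.959 -0.001] z [-0.    -0.001 -1.   ]
shift cm [-6.539e+01 -6.852e+01  6.000e-02] spin -0.082 F [ 0.9 -0.   0.4] gap 0.9966130554122937 t 0.1
```

View pics/w1.png

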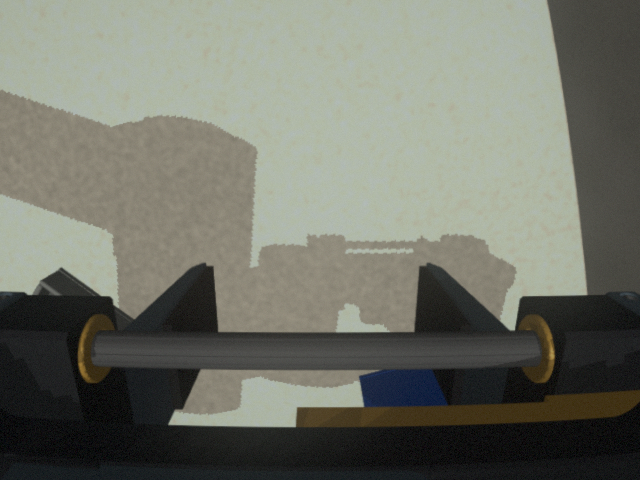

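The moves were refused because every row needs all four keys. The wrist view therefore still shows the start pose: bench and shadow, with the fingers at the bottom (rows 260–400).

>>> play_rows([
  {"tx": -3.4, "ty": -3.5, "tz": 0, "spin": -0.01},
  {"tx": -3.4, "ty": -3.5, "tz": 0, "spin": -0.01},
  {"tx": -3.4, "ty": -3.5, "tz": 0, "spin": -0.01},
  {"tx": -3.4, "ty": -3.5, "tz": 0, "spin": -0.01},
  {"tx": -3.4, "ty": -3.5, "tz": 0, "spin": -0.01},
  {"tx": -3.4, "ty": -3.5, "tz": 0, "spin": -0.01},
  {"tx": -3.4, "ty": -3.5, "tz": 0, "spin": -0.01},
  {"tx": -3.4, "ty": -3.5, "tz": 0, "spin": -0.01},
], claw=-1)

```text
clock: 1.15
tool_pos: [0.3712, 0.2589, 0.2139]
ee_rot: [0.0, 0.103, 0.995, 0.0]
force: [1.7, 0.1, 0.1]
finger_gap: 0.998
gripper_force: 0.0
```

>>> play_rows([
  {"tx": -3.4, "ty": -3.5, "tz": 0, "spin": 0},
  {"tx": -3.4, "ty": -3.5, "tz": 0, "spin": 0},
  {"tx": -3.4, "ty": -3.5, "tz": 0, "spin": 0},
  {"tx": -3.4, "ty": -3.5, "tz": 0, "spin": 0},
  {"tx": -3.4, "ty": -3.5, "tz": 0, "spin": 0},
  {"tx": 0, "ty": -3.5, "tz": 0, "spin": 0},
  {"tx": 0, "ty": 0, "tz": 0, "spin": 0},
  {"tx": 0, "ty": 0, "tz": 0, "spin": 0},
])

```text
clock: 2.15
tool_pos: [0.4936, 0.0201, 0.2139]
ee_rot: [-0.0, 0.104, 0.995, 0.0]
force: [-0.4, 0.6, 0.8]
finger_gap: 1.002
gripper_force: 0.0
```

Run:
```python
from h import *
goal(.6097,-.2437,-.206+np.pi/2)
shot('wrist','w2')
```

```text
tcp [0.4936 0.0201 0.2139] tool x [-0.978  0.207  0.   ] y [0.207 0.978 0.   ] z [-0.  0. -1.]
shift cm [-1.681e+01 -2.341e+01 -1.000e-02] spin -0.002 F [-0.4  0.6  0.8] gap 1.0019434830786687 t 2.15
```

View pics/w2.png

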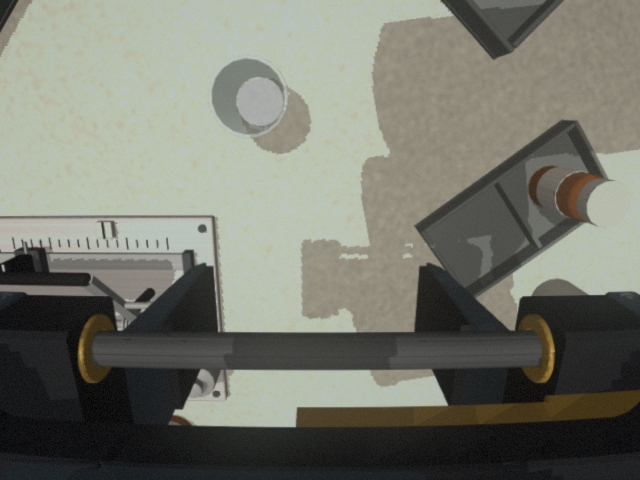

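The wrist view (up is towards the base) shows the mark clip at (108,228), plate corner (214,217), the free pocket at about (465,235) and jar b at (600,200). Moving over the jar.

>>> play_rows([
  {"tx": -2.4, "ty": -3.3, "tz": 0, "spin": 0},
  {"tx": -2.4, "ty": -3.3, "tz": 0, "spin": 0},
  {"tx": -2.4, "ty": -3.3, "tz": 0, "spin": 0},
  {"tx": -2.4, "ty": -3.3, "tz": 0, "spin": 0},
  {"tx": -2.4, "ty": -3.3, "tz": 0, "spin": 0},
  {"tx": -2.4, "ty": -3.3, "tz": 0, "spin": 0},
  {"tx": -2.4, "ty": -3.3, "tz": 0, "spin": 0},
  {"tx": 0, "ty": 0, "tz": 0, "spin": 0},
])

```text
clock: 3.2
tool_pos: [0.6116, -0.2422, 0.2134]
ee_rot: [0.0, 0.104, 0.995, -0.0]
force: [0.4, 1.3, -0.3]
finger_gap: 0.998
gripper_force: 0.0
```

Run:
```python
from h import *
goal(.6097,-.2437,-.206+np.pi/2)
d=shot('scene','s2');e=shot('wrist','w3')
a=cv2.resize(d['color'][270:470,180:400],None,fx=2,fy=2);b=cv2.resize(e['color'],(533,400))
cv2.imwrite('pics/c3.png',np.hstack([a,b[:,170:]])[:,:800,::-1])
```

```text
tcp [ 0.6116 -0.2422  0.2134] tool x [-0.978  0.207 -0.   ] y [ 0.207  0.978 -0.   ] z [ 0. -0. -1.]
shift cm [ 0.16 -0.18 -0.  ] spin -0.002 F [ 0.4  1.3 -0.3] gap 0.9984522674130256 t 3.2
```

View pics/c3.png

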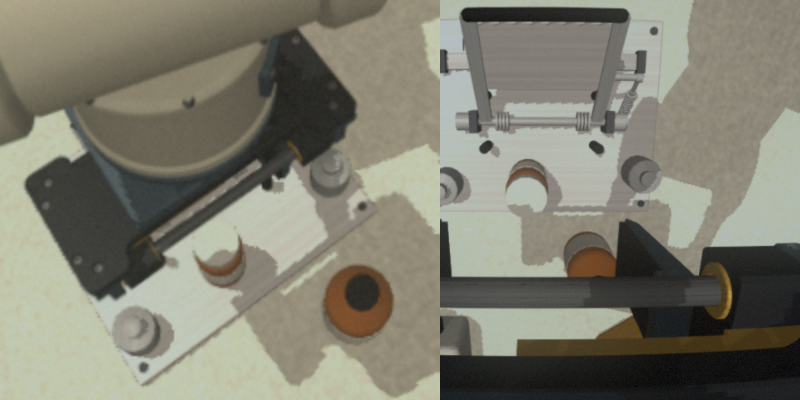

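In the right half, the jar cap is at about (307,238) in wrist pixels, with the reagent beyond it. I'll cross-check the cap position.

Run:
```python
from h import *
d=load('w3'); s=load('scene')
im=d['color'].astype(int)[200:262,260:350]
g=(im.min(2)>195)
print('tcp proj',proj(d,[.6116,-.2422,.2134]))
for r_ in range(200,262,6): print(''.join('#' if im[r_-200,c].min()>205 else '.' if im[r_-200,c].min()>150 else ' ' for c in range(90)))
p=(307,238);X=onz(d,[p],.102)[0];print(X, tri(d,p,s,(290,386)),tri(d,p,load('top'),(446.5,161.5)))
# plate from w3: far corners
q=lambda u,v:((u-440+170)*1.2,v*1.2)
print(onz(d,[q(661,20),q(650,211)],.012))
```

```text
tcp proj [[311.78287027 300.97115686]]
...............................                                        ...................
............................                                              ................
...........................                                                     ..........
........................        ...............................                      .....
.......................    ..........................................                    .
......................  ...............................................                   
.........................................................................                 
........................................................................                ..
..........................                          ..................                    
..............................                           .....                   ....     
........................................                                                  
[ 0.61261898 -0.24695853  0.102     ] [ 0.61074819 -0.24406804  0.11213434] [ 0.61645036 -0.24854413  0.08568597]
[[ 0.48094576 -0.07962757  0.012     ]
 [ 0.68153049 -0.11728924  0.012     ]]
```

>>> play_rows([
  {"tx": 0, "ty": -0.25, "tz": 2.8, "spin": 0},
  {"tx": 0, "ty": 0, "tz": 2.8, "spin": 0},
  {"tx": 0, "ty": 0, "tz": 2.8, "spin": 0},
  {"tx": 0, "ty": 0, "tz": 2.8, "spin": 0},
  {"tx": 0, "ty": 0, "tz": 2.8, "spin": 0},
  {"tx": 0, "ty": 0, "tz": 2.6, "spin": 0},
  {"tx": 0, "ty": 0, "tz": 0, "spin": 0},
])

```text
clock: 4.18
tool_pos: [0.6088, -0.2414, 0.0466]
ee_rot: [-0.002, 0.103, 0.995, 0.001]
force: [0.0, 0.9, 0.8]
finger_gap: 1.0
gripper_force: 0.0
```

>>> play_rows([
  {"tx": 0, "ty": 0, "tz": 0, "spin": 0},
  {"tx": 0, "ty": 0, "tz": 0, "spin": 0},
  {"tx": 0, "ty": 0, "tz": 0, "spin": 0},
  {"tx": 0, "ty": 0, "tz": 0, "spin": 0},
  {"tx": 0, "ty": 0, "tz": 0, "spin": 0},
  {"tx": 0, "ty": 0, "tz": 0, "spin": 0},
  {"tx": 0, "ty": 0, "tz": 0, "spin": 0},
  {"tx": 0, "ty": 0, "tz": 0, "spin": 0},
], claw=1, squeeze=12)

```text
clock: 5.18
tool_pos: [0.6099, -0.2435, 0.048]
ee_rot: [0.0, 0.104, 0.995, -0.0]
force: [-0.9, -0.8, 2.1]
finger_gap: 0.433
gripper_force: 12.0
```

>>> play_rows([
  {"tx": 0, "ty": 0, "tz": -1, "spin": 0},
  {"tx": 0, "ty": 0, "tz": -2, "spin": 0},
  {"tx": 0, "ty": 0, "tz": -2.5, "spin": 0},
  {"tx": 0, "ty": 0, "tz": -2.5, "spin": 0},
  {"tx": 0, "ty": 0, "tz": -2.5, "spin": 0},
  {"tx": 0, "ty": 0, "tz": -1.5, "spin": 0},
])

```text
clock: 5.92
tool_pos: [0.6102, -0.2435, 0.1696]
ee_rot: [0.001, 0.104, 0.995, -0.0]
force: [0.7, 0.6, -1.1]
finger_gap: 0.438
gripper_force: 12.0
```

Run:
```python
from h import *
goal(.5506,.1613,-1.1555+np.pi/2)
d=load('w2')
X=onz(d,[(417,227),(574,121),(470,293)],.026); print(X.round(3).tolist())
d=shot('top','t3'); print(r.read_state()['gripper_force'])
```

```text
tcp [ 0.6102 -0.2435  0.1696] tool x [-0.978  0.206 -0.001] y [ 0.206  0.978 -0.   ] z [ 0.001 -0.001 -1.   ]
shift cm [ 1.418e+01  3.838e+01 -3.000e-02] spin 0.948 F [ 0.7  0.6 -1.1] gap 0.43800188455014566 t 5.925
[[0.527, 0.107, 0.026], [0.46, 0.259, 0.026], [0.602, 0.149, 0.026]]
11.95436368638184
```

>>> play_rows([
  {"tx": 0.7, "ty": 1.9, "tz": 0, "spin": 0},
  {"tx": 1.4, "ty": 3.8, "tz": 0, "spin": 0},
  {"tx": 1.4, "ty": 3.8, "tz": 0, "spin": 0},
  {"tx": 1.4, "ty": 3.8, "tz": 0, "spin": 0},
  {"tx": 1.4, "ty": 3.8, "tz": 0, "spin": 0},
  {"tx": 1.4, "ty": 3.8, "tz": 0, "spin": 0},
  {"tx": 1.4, "ty": 3.8, "tz": 0, "spin": 0},
  {"tx": 1.4, "ty": 3.8, "tz": 0, "spin": 0},
])

```text
clock: 6.98
tool_pos: [0.5644, 0.0592, 0.167]
ee_rot: [-0.001, 0.104, 0.995, 0.0]
force: [-0.2, 0.2, -1.5]
finger_gap: 0.433
gripper_force: 12.0
```

>>> play_rows([
  {"tx": 1.4, "ty": 3.8, "tz": 0, "spin": 0},
  {"tx": 1.4, "ty": 3.8, "tz": 0, "spin": 0},
  {"tx": 0.7, "ty": 1.9, "tz": 0, "spin": 0.13},
  {"tx": 0, "ty": 0, "tz": 0, "spin": 0.16},
  {"tx": 0, "ty": 0, "tz": 0, "spin": 0.16},
  {"tx": 0, "ty": 0, "tz": 0, "spin": 0.16},
  {"tx": 0, "ty": 0, "tz": 0, "spin": 0.16},
  {"tx": 0, "ty": 0, "tz": 0, "spin": 0.16},
])

```text
clock: 7.98
tool_pos: [0.5499, 0.1579, 0.1669]
ee_rot: [-0.001, 0.541, 0.841, -0.001]
force: [-0.1, -0.6, -0.8]
finger_gap: 0.434
gripper_force: 11.9
```

>>> play_rows([
  {"tx": 0, "ty": 0, "tz": 1, "spin": 0},
  {"tx": 0, "ty": 0, "tz": 2, "spin": 0},
  {"tx": 0, "ty": 0, "tz": 0, "spin": 0},
  {"tx": 0, "ty": 0, "tz": 0, "spin": 0},
])

```text
clock: 8.48
tool_pos: [0.5511, 0.1574, 0.1379]
ee_rot: [-0.0, 0.538, 0.843, -0.0]
force: [0.4, 1.0, -0.1]
finger_gap: 0.435
gripper_force: 12.0
```

Run:
```python
from h import *
goal(.5506,.1613,-1.1555+np.pi/2)
d=shot('wrist','w4');e=shot('top','t4');s=shot('scene','s4')
b=cv2.resize(e['color'][150:280,160:300],(420,390));a=cv2.resize(d['color'],(380,285));a=np.vstack([a,np.zeros((105,380,3),np.uint8)])
cv2.imwrite('pics/c4.png',np.hstack([b,a])[:,:,::-1])
```

```text
tcp [0.5511 0.1574 0.1379] tool x [-0.421  0.907  0.   ] y [ 0.907  0.421 -0.   ] z [-0. -0. -1.]
shift cm [0.37 0.12 0.  ] spin 0.02 F [ 0.4  1.  -0.1] gap 0.4345410656313724 t 8.475
```

View pics/c4.png

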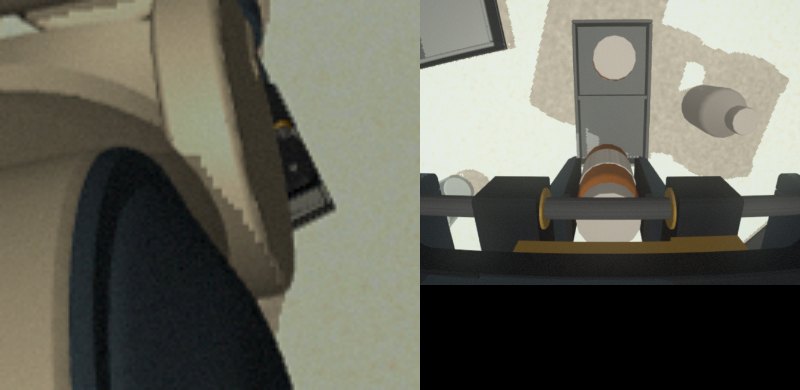

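The wrist view shows the jar between the fingers, lined up with the tray. The divider's middle is at about wrist pixel (325,160), and jar b is beyond it.

Run:
```python
from h import *
d=load('w4'); k=640/380
f=lambda u,v:((u-420)*k,v*k)
X=onz(d,[f(573,21),f(652,21),f(579.5,95),f(646,95)],.026);print(X.round(4))
m=X[2:].mean(0);far=X[:2].mean(0);u=(m-far)[:2];print(np.linalg.norm(u),m, m[:2]+u/np.linalg.norm(u)*.0425, np.arctan2(u[1],u[0]))
```

```text
[[0.4621 0.2621 0.026 ]
 [0.5394 0.2981 0.026 ]
 [0.5003 0.192  0.026 ]
 [0.5695 0.2241 0.026 ]]
0.07972998216281253 [0.53491817 0.20804683 0.026     ] [0.55311961 0.16964165] -1.1282198378047035
```

>>> play_rows([
  {"tx": 0.55, "ty": 0.35, "tz": 1.0, "spin": 0},
  {"tx": 0, "ty": 0, "tz": 2.0, "spin": 0},
  {"tx": 0, "ty": 0, "tz": 2.0, "spin": 0},
  {"tx": 0, "ty": 0, "tz": 2.0, "spin": 0},
  {"tx": 0, "ty": 0, "tz": 1.6, "spin": 0},
  {"tx": 0, "ty": 0, "tz": 0.7, "spin": 0},
  {"tx": 0, "ty": 0, "tz": 0.4, "spin": 0},
  {"tx": 0, "ty": 0, "tz": 0, "spin": 0},
])

```text
clock: 9.62
tool_pos: [0.5524, 0.1638, 0.0411]
ee_rot: [0.0, 0.539, 0.843, 0.0]
force: [-0.5, -0.9, -0.7]
finger_gap: 0.432
gripper_force: 12.0
```

>>> play_rows([
  {"tx": 0, "ty": 0, "tz": 0, "spin": 0},
  {"tx": 0, "ty": 0, "tz": 0, "spin": 0},
])

```text
clock: 9.88
tool_pos: [0.5524, 0.1637, 0.0413]
ee_rot: [0.0, 0.539, 0.842, 0.0]
force: [-0.6, -0.1, -1.2]
finger_gap: 0.434
gripper_force: 12.0
```

>>> play_rows([
  {"tx": 0, "ty": 0, "tz": 0.1, "spin": 0},
  {"tx": 0, "ty": 0, "tz": 0, "spin": 0},
])

```text
clock: 10.12
tool_pos: [0.5523, 0.1637, 0.04]
ee_rot: [0.0, 0.539, 0.842, 0.0]
force: [-0.0, -1.3, 0.4]
finger_gap: 0.434
gripper_force: 12.0
```

>>> play_rows([
  {"tx": 0, "ty": 0, "tz": 0, "spin": 0},
  {"tx": 0, "ty": 0, "tz": 0, "spin": 0},
  {"tx": 0, "ty": 0, "tz": 0, "spin": 0},
  {"tx": 0, "ty": 0, "tz": 0, "spin": 0},
  {"tx": 0, "ty": 0, "tz": 0, "spin": 0},
  {"tx": 0, "ty": 0, "tz": 0, "spin": 0},
], claw=-0.6)

```text
clock: 10.88
tool_pos: [0.5522, 0.1637, 0.0399]
ee_rot: [-0.0, 0.539, 0.843, -0.0]
force: [0.3, 0.3, 0.1]
finger_gap: 0.802
gripper_force: 0.0
```

>>> play_rows([
  {"tx": 0, "ty": 0, "tz": -1, "spin": 0},
  {"tx": 0, "ty": 0, "tz": -2.5, "spin": 0},
  {"tx": 0, "ty": 0, "tz": -3, "spin": 0},
  {"tx": 0, "ty": 0, "tz": -3, "spin": 0},
  {"tx": 0, "ty": 0, "tz": -3, "spin": 0},
  {"tx": 0, "ty": 0, "tz": -3, "spin": 0},
  {"tx": 0, "ty": 0, "tz": -1.5, "spin": 0},
  {"tx": 0, "ty": 0, "tz": 0, "spin": 0},
])

```text
clock: 11.88
tool_pos: [0.5526, 0.1638, 0.2107]
ee_rot: [0.001, 0.539, 0.842, 0.001]
force: [0.0, 0.7, -1.1]
finger_gap: 0.801
gripper_force: 0.0
```

Run:
```python
from h import *
c=np.array([.555,-.221]);y=-.205
u=np.array([np.cos(y),np.sin(y)]);print('start point',c-u*.115)
goal(*(c-u*.115),y+np.pi/2)
d=shot('scene','s5'); w=shot('wrist','w5')
cv2.imwrite('pics/c5.png',np.hstack([cv2.resize(d['color'][90:270,360:500],(280,360)),cv2.resize(w['color'],(480,360))])[:,:,::-1])
```

```text
start point [ 0.44240799 -0.19758978]
tcp [0.5526 0.1638 0.2107] tool x [-0.42   0.908 -0.   ] y [0.908 0.42  0.002] z [ 0.002  0.    -1.   ]
shift cm [-28.18 -25.16  -0.03] spin -0.933 F [ 0.   0.7 -1.1] gap 0.8010770585946015 t 11.875
```

View pics/c5.png

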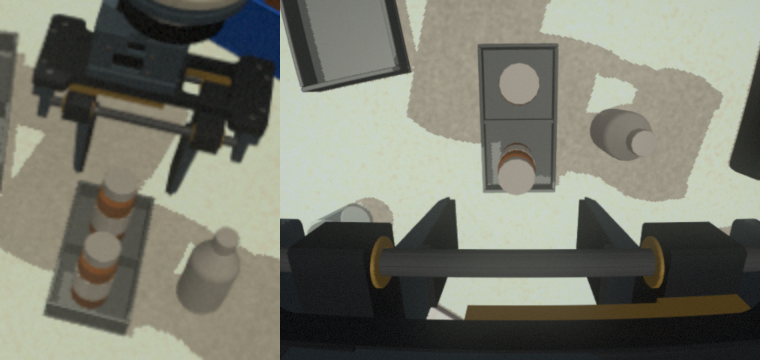

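The jar stands upright in the free pocket beside jar b, both seen at about (100,270) and (120,200) in the left half. Next is the rest.

>>> play_rows([
  {"tx": -1.6, "ty": -1.4, "tz": 0, "spin": 0},
  {"tx": -3.2, "ty": -2.8, "tz": 0, "spin": 0},
  {"tx": -3.2, "ty": -2.8, "tz": 0, "spin": 0},
  {"tx": -3.2, "ty": -2.8, "tz": 0, "spin": 0},
  {"tx": -3.2, "ty": -2.8, "tz": 0, "spin": 0},
  {"tx": -3.2, "ty": -2.8, "tz": 0, "spin": 0},
  {"tx": -3.2, "ty": -2.8, "tz": 0, "spin": 0},
  {"tx": -3.2, "ty": -2.8, "tz": 0, "spin": 0},
], claw=1)

```text
clock: 12.98
tool_pos: [0.4605, -0.1439, 0.2092]
ee_rot: [-0.001, 0.539, 0.842, -0.0]
force: [0.4, -0.1, 0.6]
finger_gap: 0.007
gripper_force: 0.0
```

>>> play_rows([
  {"tx": -3.2, "ty": -2.8, "tz": 0, "spin": 0},
  {"tx": -1.0, "ty": -1.4, "tz": 0, "spin": -0.155},
  {"tx": 0, "ty": 0, "tz": 0, "spin": -0.155},
  {"tx": 0, "ty": 0, "tz": 0, "spin": -0.155},
  {"tx": 0, "ty": 0, "tz": 0, "spin": -0.155},
  {"tx": 0, "ty": 0, "tz": 0, "spin": -0.155},
  {"tx": 0, "ty": 0, "tz": 0, "spin": -0.155},
  {"tx": 0, "ty": 0, "tz": 0, "spin": 0},
])

```text
clock: 13.98
tool_pos: [0.4407, -0.1982, 0.2093]
ee_rot: [-0.001, 0.104, 0.995, 0.0]
force: [0.5, 0.0, 0.1]
finger_gap: 0.003
gripper_force: 0.0
```

Run:
```python
from h import *
c=np.array([.555,-.221]);y=-.205
u=np.array([np.cos(y),np.sin(y)])
goal(*(c-u*.120),y+np.pi/2)
```

```text
tcp [ 0.4407 -0.1982  0.2093] tool x [-0.978  0.207  0.001] y [0.207 0.978 0.   ] z [-0.001  0.001 -1.   ]
shift cm [0.35 0.09 0.  ] spin -0.004 F [0.5 0.  0.1] gap 0.003246988526369239 t 13.975
```

>>> play_rows([
  {"tx": 0.4, "ty": 0, "tz": 2, "spin": 0},
  {"tx": 0, "ty": 0, "tz": 3, "spin": 0},
  {"tx": 0, "ty": 0, "tz": 3, "spin": 0},
  {"tx": 0, "ty": 0, "tz": 2.9, "spin": 0},
  {"tx": 0, "ty": 0, "tz": 0, "spin": 0},
])

```text
clock: 14.6
tool_pos: [0.4362, -0.1966, 0.0994]
ee_rot: [-0.002, 0.105, 0.994, 0.001]
force: [0.3, -0.1, 0.2]
finger_gap: 0.009
gripper_force: 0.0
```

>>> play_rows([
  {"tx": -1, "ty": 0, "tz": 0, "spin": 0},
  {"tx": -1, "ty": 0, "tz": 0, "spin": 0},
  {"tx": -1, "ty": 0, "tz": 0, "spin": 0},
  {"tx": -1, "ty": 0, "tz": 0, "spin": 0},
  {"tx": -1, "ty": 0, "tz": 0, "spin": 0},
])

```text
clock: 15.22
tool_pos: [0.4873, -0.2076, 0.102]
ee_rot: [0.0, 0.104, 0.995, -0.0]
force: [-5.0, 0.9, 3.5]
finger_gap: 0.008
gripper_force: 2.5
```

Contact force is as expected, so I'll continue.

>>> play_rows([
  {"tx": -1, "ty": 0, "tz": 0, "spin": 0},
  {"tx": -1, "ty": 0, "tz": 0, "spin": 0},
  {"tx": -1, "ty": 0, "tz": 0, "spin": 0},
  {"tx": -1, "ty": 0, "tz": 0, "spin": 0},
  {"tx": -1, "ty": 0, "tz": 0, "spin": 0},
  {"tx": -1, "ty": 0, "tz": 0, "spin": 0},
  {"tx": -1, "ty": 0, "tz": 0, "spin": 0},
])

```text
clock: 16.1
tool_pos: [0.556, -0.2221, 0.1009]
ee_rot: [0.0, 0.104, 0.995, -0.0]
force: [-0.2, 0.7, 0.6]
finger_gap: 0.007
gripper_force: 0.0
```

>>> play_rows([
  {"tx": 0, "ty": 0, "tz": 0, "spin": 0},
  {"tx": 1.5, "ty": 0, "tz": -2, "spin": 0},
  {"tx": 1.5, "ty": 0, "tz": -3, "spin": 0},
  {"tx": 1.5, "ty": 0, "tz": -3, "spin": 0},
  {"tx": 0, "ty": 0, "tz": -3, "spin": 0},
  {"tx": 0, "ty": 0, "tz": 0, "spin": 0},
  {"tx": 0, "ty": 0, "tz": 0, "spin": 0},
])

```text
clock: 16.98
tool_pos: [0.5108, -0.2124, 0.2104]
ee_rot: [-0.0, 0.104, 0.995, 0.0]
force: [-0.3, -0.2, -0.6]
finger_gap: 0.004
gripper_force: 0.0
```

Run:
```python
from h import *
goal(.5,-.21,-.205+np.pi/2)
w=shot('wrist','w6');s=shot('scene','s6')
cv2.imwrite('pics/c6.png',np.hstack([cv2.resize(s['color'][270:470,180:400],(320,291)),np.zeros((291,0,3),np.uint8),cv2.resize(w['color'],(388,291))])[:,:,::-1])
```

```text
tcp [ 0.5108 -0.2124  0.2104] tool x [-0.978  0.206  0.001] y [0.206 0.978 0.   ] z [-0.001  0.    -1.   ]
shift cm [1.11 0.01 0.  ] spin -0.003 F [-0.3 -0.2 -0.6] gap 0.004363365411256308 t 16.975
```

View pics/c6.png

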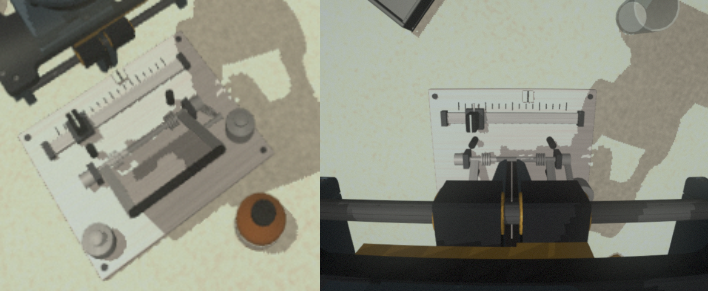

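The rest is at its working stop. The slide tab is near wrist pixel (254,196) and the mark near (343,160). Zooming in to measure both.

Run:
```python
from h import *
w=load('w6')['color']
cv2.imwrite('pics/c7.png',cv2.resize(w[140:225,170:460],None,fx=2.75,fy=2.75,interpolation=cv2.INTER_CUBIC)[:,:,::-1])
cv2.imwrite('pics/c7.png',cv2.resize(w[140:225,170:370],None,fx=4,fy=4,interpolation=cv2.INTER_CUBIC)[:,:,::-1])
```

```text
(no output)
```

View pics/c7.png

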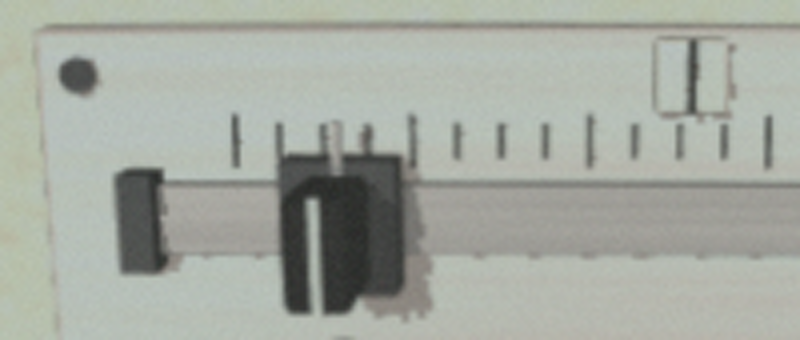

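Run:
```python
from h import *
d=load('w6'); q=lambda u,v:(170+u/4,140+v/4)
y=-.2043;c=np.array([.555,-.221]);u=np.array([np.cos(y),np.sin(y)]);v=np.array([-u[1],u[0]])
E=onz(d,[q(40,27),q(160,182),q(780,182),q(800,25)],.012)
print('edge yaw',np.arctan2(*(E[3]-E[0])[[1,0]])-np.pi/2)
def P(n,p,z):
    X=onz(d,[p],z)[0]; print(n,X.round(4),'plate',((X[:2]-c)@u).round(4),((X[:2]-c)@v).round(4)); return X
m=P('mark',q(692,75),.020)
for z in(.02,.026,.03): P('ptr%g'%z,q(336,122),z)
P('tabtop',q(313,255),.062);P('tick0',q(236,140),.012);P('tick1',q(590,140),.012);P('corner',q(38,28),.012);P('carr',q(341,158),.03)
```

```text
edge yaw -0.20937294945562757
mark [ 0.4705 -0.1792  0.02  ] plate -0.0912 0.0238
ptr0.02 [ 0.4643 -0.2574  0.02  ] plate -0.0814 -0.054
ptr0.026 [ 0.4638 -0.2564  0.026 ] plate -0.0821 -0.0531
ptr0.03 [ 0.4635 -0.2557  0.03  ] plate -0.0825 -0.0525
tabtop [ 0.4855 -0.2611  0.062 ] plate -0.06 -0.0534
tick0 [ 0.4641 -0.2818  0.012 ] plate -0.0767 -0.078
tick1 [ 0.4807 -0.204   0.012 ] plate -0.0762 0.0016
corner [ 0.4304 -0.3189  0.012 ] plate -0.1022 -0.1212
carr [ 0.4712 -0.2565  0.03  ] plate -0.0748 -0.0518
```

The tab's plate x (−60 mm) and the pointer's (−82 mm) match the given sizes. The slide has about 77 mm to travel, so I'll straddle the tab and grip it.

Run:
```python
from h import *
goal(.4855,-.2611,-.2065+np.pi/2)
```

```text
tcp [ 0.5107 -0.2124  0.2099] tool x [-0.978  0.206  0.002] y [0.206 0.978 0.   ] z [-0.002  0.001 -1.   ]
shift cm [ 1.46 -5.29 -0.  ] spin -0.001 F [-0.7  0.8  0.2] gap 0.008962362529562905 t 17.075
```

>>> play_rows([
  {"tx": 1.0, "ty": -1.8, "tz": 0, "spin": 0},
  {"tx": 0.5, "ty": -1.8, "tz": 0, "spin": 0},
  {"tx": 0, "ty": -1.7, "tz": 0, "spin": 0},
  {"tx": 0, "ty": 0, "tz": 2, "spin": 0},
  {"tx": 0, "ty": 0, "tz": 3, "spin": 0},
  {"tx": 0, "ty": 0, "tz": 3, "spin": 0},
  {"tx": 0, "ty": 0, "tz": 2, "spin": 0},
  {"tx": 0, "ty": 0, "tz": 0, "spin": 0},
], claw=0.2)

```text
clock: 18.08
tool_pos: [0.4848, -0.2618, 0.1098]
ee_rot: [-0.001, 0.104, 0.995, 0.001]
force: [-1.0, -0.9, -0.4]
finger_gap: 0.401
gripper_force: 0.0
```

Run:
```python
from h import *
goal(.4855,-.2611,-.2065+np.pi/2)
```

```text
tcp [ 0.4848 -0.2618  0.1098] tool x [-0.978  0.207  0.002] y [0.207 0.978 0.001] z [-0.002  0.001 -1.   ]
shift cm [-0.05  0.08 -0.  ] spin -0.002 F [-1.  -0.9 -0.4] gap 0.4013671749810988 t 18.075
```

>>> play_rows([
  {"tx": 0, "ty": 0.1, "tz": 2, "spin": 0},
  {"tx": 0, "ty": 0, "tz": 2, "spin": 0},
  {"tx": 0, "ty": 0, "tz": 2, "spin": 0},
  {"tx": 0, "ty": 0, "tz": 1.2, "spin": 0},
  {"tx": 0, "ty": 0, "tz": 0, "spin": 0},
])

```text
clock: 18.7
tool_pos: [0.4858, -0.2607, 0.0389]
ee_rot: [-0.0, 0.104, 0.995, 0.0]
force: [-0.6, 0.4, 0.1]
finger_gap: 0.403
gripper_force: 0.0
```

>>> play_rows([
  {"tx": 0, "ty": 0, "tz": 0, "spin": 0},
  {"tx": 0, "ty": 0, "tz": 0, "spin": 0},
  {"tx": 0, "ty": 0, "tz": 0, "spin": 0},
  {"tx": 0, "ty": 0, "tz": 0, "spin": 0},
  {"tx": 0, "ty": 0, "tz": 0, "spin": 0},
  {"tx": 0, "ty": 0, "tz": 0, "spin": 0},
], claw=1, squeeze=20)

```text
clock: 19.45
tool_pos: [0.4862, -0.2608, 0.0395]
ee_rot: [0.001, 0.104, 0.995, -0.0]
force: [-2.5, -2.3, 7.0]
finger_gap: 0.15
gripper_force: 20.0
```

Run:
```python
from h import *
goal(.4855,-.2611,-.2065+np.pi/2)
```

```text
tcp [ 0.4862 -0.2608  0.0395] tool x [-0.978  0.206 -0.001] y [ 0.206  0.978 -0.001] z [ 0.001 -0.001 -1.   ]
shift cm [ 0.06 -0.04 -0.  ] spin -0.001 F [-2.5 -2.3  7. ] gap 0.15014029575098042 t 19.45
```

Gap is 14 mm, so the tab is held. I'll move most of the way and then look.

>>> play_rows([
  {"tx": 0, "ty": 0.5, "tz": 0, "spin": 0},
  {"tx": 0, "ty": 1, "tz": 0, "spin": 0},
  {"tx": 0, "ty": 1, "tz": 0, "spin": 0},
  {"tx": 0, "ty": 1, "tz": 0, "spin": 0},
  {"tx": 0, "ty": 1, "tz": 0, "spin": 0},
  {"tx": 0, "ty": 1, "tz": 0, "spin": 0},
  {"tx": 0, "ty": 0.7, "tz": 0, "spin": 0},
  {"tx": 0, "ty": 0, "tz": 0, "spin": 0},
])

```text
clock: 20.45
tool_pos: [0.4992, -0.1995, 0.0395]
ee_rot: [0.001, 0.104, 0.995, -0.0]
force: [1.5, 4.2, 7.8]
finger_gap: 0.153
gripper_force: 20.0
```

Run:
```python
from h import *
y=-.2065;v=np.array([-np.sin(y),np.cos(y)])
s=r.read_state();print(s['tool_pos'],s['force'],s['finger_gap'],'tcp y to mark mm',1000*(np.array([.4705,-.1792])-s['tool_pos'][:2])@v)
w=shot('wrist','w8');m=proj(w,[[.4705,-.1792,.02],[*s['tool_pos'][:2],.026]]);print(m)
x,yy=m[0].astype(int); x=min(max(x,100),540);yy=min(max(yy,75),405)
print(x,yy);cv2.imwrite('pics/c8.png',cv2.resize(w['color'][yy-75:yy+75,x-100:x+100],None,fx=4,fy=4,interpolation=cv2.INTER_CUBIC)[:,:,::-1])
```

```text
[ 0.4992088  -0.19949484  0.03952287] [1.53961624 4.23696495 7.82323314] 0.15287196639877076 tcp y to mark mm 13.977345552708439
[[344.0644033  219.27549121]
 [314.69177458 287.37157077]]
344 219
```

View pics/c8.png

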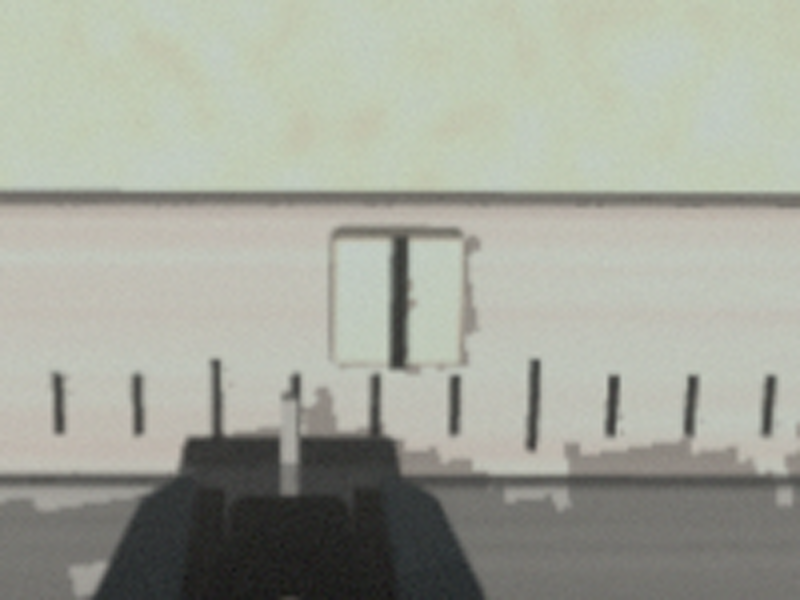

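The pointer tip is at crop (290,395) and the mark line at x = 400, which leaves about 13–14 mm. Computing it exactly.

Run:
```python
from h import *
y=-.2065;v=np.array([-np.sin(y),np.cos(y)]);d=load('w8');q=lambda u,w:(244+u/4,144+w/4)
m=onz(d,[q(400,300)],.02)[0]
for z in(.02,.026,.03): p=onz(d,[q(290,396)],z)[0];print(z,p,1000*(m-p)[:2]@v)
```

```text
0.02 [ 0.47929288 -0.19440847  0.02      ] 13.04963718451439
0.026 [ 0.47754169 -0.19404888  0.026     ] 13.056739268301614
0.03 [ 0.47637424 -0.19380915  0.03      ] 13.061473990826443
```

>>> play_rows([
  {"tx": 0, "ty": 0.4, "tz": 0, "spin": 0},
  {"tx": 0, "ty": 0.4, "tz": 0, "spin": 0},
  {"tx": 0, "ty": 0.2, "tz": 0, "spin": 0},
  {"tx": 0, "ty": 0, "tz": 0, "spin": 0},
  {"tx": 0, "ty": 0, "tz": 0, "spin": 0},
])

```text
clock: 21.12
tool_pos: [0.5012, -0.1903, 0.0395]
ee_rot: [0.001, 0.104, 0.995, -0.0]
force: [-0.3, -1.0, 6.4]
finger_gap: 0.152
gripper_force: 20.0
```

Run:
```python
from h import *
y=-.2065;v=np.array([-np.sin(y),np.cos(y)])
s=r.read_state();print(s['tool_pos'],s['finger_gap'],'tcp y to mark mm',1000*(np.array([.4705,-.1792])-s['tool_pos'][:2])@v)
w=shot('wrist','w9')
g=w['color'].mean(2)
m=proj(w,[.4705,-.1792,.02])[0];print(m)
r0=int(m[1])
print('mark rows',g[r0-8:r0+8:3, int(m[0])-8:int(m[0])+9].astype(int))
print('ptr rows',[(k,int(g[k,300:350].argmax())+300) for k in range(r0+20,r0+50,2)])
for k in range(238,262,3): print(k,g[k,315:345].astype(int))
```

```text
[ 0.50116796 -0.19032069  0.03952787] 0.1517324734586614 tcp y to mark mm 4.596404749921254
[324.28846539 219.2103492 ]
mark rows [[196 197 195 195 190 169 113  70  62  85 166 194 194 193 196 194 194]
 [194 195 196 197 194 171 111  71  61  75 135 179 195 198 197 195 194]
 [198 193 195 193 193 167 109  65  61  81 162 184 191 195 195 195 194]
 [197 192 194 192 192 167 111  69  58  71 126 161 185 194 194 196 194]
 [195 195 192 196 193 168 109  70  62  90 167 192 197 193 197 194 194]
 [194 195 194 195 192 150  92  60  60  94 165 191 196 193 194 195 196]]
ptr rows [(239, 303), (241, 304), (243, 332), (245, 332), (247, 346), (249, 348), (251, 348), (253, 349), (255, 348), (257, 316), (259, 316), (261, 347), (263, 316), (265, 349), (267, 301)]
238 [191 192 164 111  80 125 162 173 187 190 193 192 189 187 190 191 193 192
 190 191 193 188 165 111  86 137 177 190 192 192]
241 [169 161 148  96  68  98 131 139 147 162 171 174 174 181 187 188 187 188
 190 190 187 188 163 104  74 133 174 190 189 188]
244 [153 153 149 107  72  99 130 139 139 140 140 143 147 171 187 188 188 189
 190 189 186 188 162 106  81 159 184 190 187 189]
247 [167 164 162 116  80 124 142 137 137 144 170 186 183 187 184 187 188 187
 186 189 188 184 138  86  79 160 185 188 185 188]
250 [168 165 162 119  71 102 127 138 137 140 144 172 185 188 190 190 185 188
 187 188 187 183 142  85  76 142 155 164 171 171]
253 [162 169 160 117  76  73  82  84  84  84  87  92  96  90  93  95  96  92
  86  83  85  84  76  66  64  84  96 126 135 138]
256 [165 164 162 116  69  56  53  56  55  49  55  54  58  55  52  57  54  56
  54  56  59  52  53  56  59  57  58  69 116 132]
259 [157 162 155 119  70  55  54  54  56  53  52  55  49  53  54  55  58  54
  54  54  54  55  55  49  50  51  53  58  84 123]
```

Pointer at column 316.5 and mark at 323.9, so about 3.6 mm remain, which agrees with the TCP travel.

>>> play_rows([
  {"tx": 0, "ty": 0.15, "tz": 0, "spin": 0},
  {"tx": 0, "ty": 0.15, "tz": 0, "spin": 0},
  {"tx": 0, "ty": 0.05, "tz": 0, "spin": 0},
  {"tx": 0, "ty": 0, "tz": 0, "spin": 0},
  {"tx": 0, "ty": 0, "tz": 0, "spin": 0},
  {"tx": 0, "ty": 0, "tz": 0, "spin": 0},
])

```text
clock: 21.92
tool_pos: [0.5019, -0.1871, 0.0395]
ee_rot: [0.001, 0.104, 0.995, -0.0]
force: [-0.9, -3.8, 6.3]
finger_gap: 0.154
gripper_force: 20.0
```

>>> play_rows([
  {"tx": 0, "ty": 0, "tz": 0, "spin": 0},
  {"tx": 0, "ty": 0, "tz": 0, "spin": 0},
  {"tx": 0, "ty": 0, "tz": 0, "spin": 0},
  {"tx": 0, "ty": 0, "tz": 0, "spin": 0},
], claw=0.2)

```text
clock: 22.42
tool_pos: [0.5014, -0.1865, 0.0389]
ee_rot: [-0.0, 0.104, 0.995, 0.0]
force: [0.3, 1.0, 0.0]
finger_gap: 0.398
gripper_force: 0.0
```

>>> play_rows([
  {"tx": 0, "ty": 0, "tz": -1, "spin": 0},
  {"tx": 0, "ty": 0, "tz": -3, "spin": 0},
  {"tx": 0, "ty": 0, "tz": -3, "spin": 0},
  {"tx": 0, "ty": 0, "tz": -3, "spin": 0},
  {"tx": 0, "ty": 0, "tz": -3, "spin": 0},
  {"tx": 0, "ty": 0, "tz": -3, "spin": 0},
  {"tx": 0, "ty": 0, "tz": 0, "spin": 0},
])

```text
clock: 23.3
tool_pos: [0.5024, -0.187, 0.2016]
ee_rot: [0.002, 0.104, 0.995, -0.001]
force: [-0.3, -1.2, 0.2]
finger_gap: 0.399
gripper_force: 0.0
```

Run:
```python
from h import *
w=shot('wrist','w10'); s=shot('scene','s10');t=shot('top','t10')
m=proj(w,[.4705,-.1792,.02])[0];print(m,r.read_state()['clock'])
x,y=m.astype(int)
a=cv2.resize(w['color'][max(y-25,0):y+50,x-50:x+50],(400,300),interpolation=cv2.INTER_CUBIC)
b=cv2.resize(s['color'][140:480,180:500],(282,300));cv2.imwrite('pics/c10.png',np.hstack([a,b])[:,:,::-1])
```

```text
[316.6797309  174.44399643] 23.45
```

View pics/c10.png

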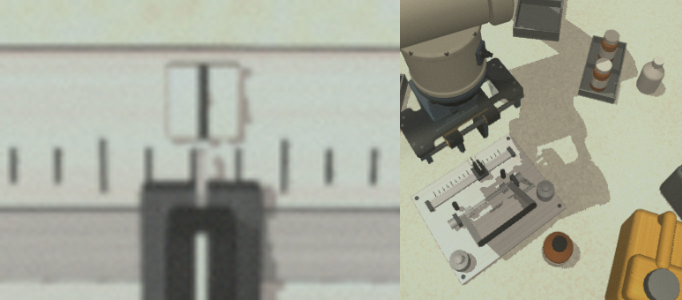

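The pointer at (200,155) and the mark line at (204,100) are in line to within 1 mm. The rest is at its working stop, the jar is upright in the pocket and the robot is clear, so I'm handing in.

```bash
python3 -c "
from station import r
print(r.job_done())"
```

```text
the job is handed in; nothing more can be done
None
```

I handed the job in at about 23 s: the jar stands upright in the empty pocket, the rest is at its working stop, and the slide's pointer is within about 1 mm of the mark; no verdict came back.

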